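# Cap a bottle in the bench capper and hold it up for the level check

### The arm

A 6-joint arm with a two-finger parallel gripper is mounted at the origin on a cart in front of the work surface, level with it; the furniture and walls round the work are solid. World frame = base frame: x ahead of the robot, y to its left, z up, the work surface at z = 0. Lengths are in m, angles in degrees, forces in N, time in s.
With the tool pointing down it reaches from about 0.4 to 0.825 m from the base axis. Payload 7 kg.
Tool frame: the origin (TCP) lies midway between the tips of the shut fingers; the grasp point (between the pads) lies 19 mm behind it; z points along the fingers, y is the line along which they close (so a half turn about z gives the same grasp; the last joint's range is limited). The gripper opens to 88 mm and grips with 3 to 60 N. Pads are 19 mm wide; open, the fingers measure 130 mm over their backs; the gripper's body (78 mm by 193 mm) begins 47 mm behind the grasp point.
Start: joints at [-47.321, 20.546, 0.682, 0, -70.136, -16.507], TCP at [0.298, -0.606, 0.227] pointing down, gripper open.
Joint ranges: [-176.03, 176.03], [-82.01, 121.73], [-58.28, 71.71], [-173.87, 95.51], [-174.79, -0.11], [-173.66, 173.66]. Speed limits (degrees/s): [136.94, 136.94, 172.46, 180, 180, 180].

### API

Orientations are given as [roll, pitch, yaw] about the fixed x, y, z axes, in that order (R = Rz(yaw) Ry(pitch) Rx(roll)).
In Python, from plant import r gives the robot as it stands.
- The arm moves only by the tool carry_out, never from a script. Its argument "deltas" is a list of rows, each a list of 3 entries, a list of its own where there are three numbers: the opening, from 0 (shut) to 1 (fully open), then the shift along the tool's x, y, z in mm, then the turn, a rotation vector about the tool's x, y, z in rad. In form: [[gripper, [tx, ty, tz], [rx, ry, rz]], ...]. A call has 1 to 12 rows; each row is the pose to reach, as a shift and turn from the pose commanded when the call began, along the tool's axes at that moment; what a row does not reach only later rows make up. A row lasts 1/10 s, in which the tool goes at most 50 mm and 8.59 degrees, less where a joint would pass 70% of its speed; a pose out of reach is approached as far as the arm can. A call with a gripper value outside its range is refused whole. The fingers move at their own pace and stop on an object; "squeeze" is the grip in N (left out, the last holds). Time passes only in rows, so rows that repeat a pose let the fingers close. It gives the time, the measured TCP pose, the force, the opening and the grip force at its end, in the units of the state.
- r.get_state(): the state, without advancing time (a new reading comes with each control period).
- r.capture(name): name is "side" or "top"; returns (picture, depth): 420x560x3 uint8, red, green, blue; 420x560 float32, m along the optical axis (not along the pixel's ray), 0 where there is no reading.
- r.get_calibration(name): a dict with "fov_y" (degrees; the focal length in pixels is half the picture's height over the tangent of half this angle, whatever the lens; pixels are square), "cx", "cy" (the principal point, pixels), "view" (4x4, takes a point from world to camera coordinates). Camera axes: x right, y down, z forward; pixel columns grow to the right and rows downward; lengths in m; the calibration is good to about 2 mm. A picture is of the moment at which its call begins. get_calibration takes no time and is no camera call.
- r.close_job(): hands the job in; it is judged then, once.
The state is a dict: "time_s": time; "joints": joint angles; "qd": joint speeds; "joint_torque": joint torques, N m; "tcp_pos": TCP position; "eef_rot": TCP orientation; "contact_force": force on the tool from outside, world axes, zero at the start; "moment": the same for the moment, N m; "gripper_width": finger opening in m; "gripper_force": force on a finger pad.
Only numpy, scipy, OpenCV 4.12 (cv2) and the standard library are available. Lean on these libraries where they do the work, as an engineer would, in place of code of your own. Each camera call takes 0.05 s, during which the arm holds its last target. There are 200 camera calls.

### The job

Close the crown cap on the bottle in the bench capper: pull the side lever all the way down, then ease it slowly back up to its rest without letting it fly. Then take the bottle, lift it just off its seat, draw it out from under the crimping bell towards you, and finish still holding it upright and steady in the air, well in front of the capper with its foot at least 10 cm above the table, so that its fill level can be checked. Keep it upright all the way and leave the tub of caps and the finished bottles alone.

Things in the scene. Friction and masses are not known exactly. Their poses are not given: they have to be found in the camera images.
- capper: grey bench crown capper, fixed. Origin: underside of the foot on the bottle seat's axis; +x runs back to the column, open front is -x. Foot 150 mm wide, 16 thick, from 75 mm before the axis to 160 behind. Column 62 x 60, 235 tall, 100 mm behind the axis. Overhead arm 50 mm wide; its steel bell (53 mm wide) hangs over the seat, rim 276 mm above the table at rest, 30 mm over the seated bottle's cap
- seat (a point): centre of the seat's floor, 18 mm above the table; axes as the capper. The seat is a round ring, 74 mm outside and 64 mm inside diameter; its rim stands 7 mm above this floor. Lift the bottle 10 to 20 mm to clear the rim but not hit the bell, then draw it out to the capper's front (-x)
- lever (a joint): lever angle, rad: 0 at rest (grip raised), 0.85 at the lower stop. A return spring pushes it up: the grip needs about 7 N at the start, 15 N at the bottom. Let go, it flies up; ease it back with the grip at 0.1 m/s or less (0.5 rad/s). It lowers the bell by 40 mm; the sprung pad in the bell meets the cap at about 0.72 rad
- lever_grip (a point): middle of the lever's round black grip, 24 to 27 mm thick, 100 mm long, 140 mm to the capper's left (+y) of the seat axis, 284 mm above the table at rest and 106 mm at the lower stop. Axes turn with the lever; at rest they equal the capper's and the grip points along (-0.92, 0, 0.39). Pinch it from above with the fingers either side (across y); it may turn between them
- lever_hinge (a point): point on the lever's axis (which runs along the capper's y) in the grip's plane: 100 mm behind the seat axis, 140 mm left of it, 200 mm above the table; axes as the capper. The grip's middle is 215 mm away: at lever angle q it lies 215*cos(0.40-q) mm towards the capper's -x and 215*sin(0.40-q) mm up from here
- crimp_pad: sprung steel pad of 25 mm diameter inside the bell, facing down; it presses on the bottle's cap at the bottom of the stroke
- bottle: 33 cl bottle, amber filling, crown cap set on its mouth, upright in the capper's seat. 0.45 to 0.61 kg, 228 mm tall; body 61 mm diameter up to 124 mm, neck 28 mm. Origin: centre of its foot, z along its axis. The bell bars it from above: take the body about 90 mm above the foot, the tool leaning back 35 to 45 degrees to the front, fingers either side
- cap_tub: open white tub with crown caps, 116 mm across, 68 mm tall, stands free to the right of the capper. Origin: centre of its foot. Not to be disturbed
- done_bottle_1: finished bottle like the other, standing on the table at the right. Origin: centre of its foot. Not to be disturbed
- done_bottle_2: second finished bottle, standing on the table at the right. Origin: centre of its foot. Not to be disturbed

How it is judged (in metres and radians):
On the way, in this order (a step that is already met when the one before it is completed fails the run):
1. the lever is pulled down to its stop and the pad presses the cap onto the bottle (value of joint lever above 0.8 rad and contact force between crimp_pad and bottle above 3 N), for 0.15 s.
2. the lever is eased back up to its rest (value of joint lever below 0.06 rad and z of bottle in the frame of seat below 0.006 m), for 0.15 s.
3. the fingers lift the bottle off the seat (z of bottle in the frame of seat above 0.007 m and contact force between the fingers and bottle above 1 N and contact force between bottle and capper below 0.2 N), for 0.1 s.
At the end, for the whole second after the job is handed in: The fingers hold the bottle in the air: its foot at least 100 mm (5 mm allowed) above the table, its axis more than 80 mm in front of the seat's axis, leaning less than 0.12 rad (7 degrees), still (under 0.03 m/s and 0.15 rad/s), touching no part of the capper; the lever is at rest (below 0.08 rad) (height (world z) of bottle above 0.095 m and x of bottle in the frame of seat below -0.08 m and angle between bottle's own z axis and vertical below 0.12 rad and linear speed of bottle below 0.03 m/s and angular speed of bottle below 0.15 rad/s and contact force between the fingers and bottle above 1 N and contact force between bottle and capper below 0.2 N and value of joint lever below 0.08 rad); the arm keeps its last pose, push and grip.
It fails at once if the lever flies back (faster than 1.2 rad/s upwards) (velocity of joint lever below -1.2 rad/s).
It fails at once if the bottle leans more than 0.3 rad (17 degrees) (angle between bottle's own z axis and vertical above 0.3 rad).
It fails at once if the tub of caps or a finished bottle is moved by more than 25 mm (distance of any of cap_tub, done_bottle_1, done_bottle_2 from where it was at the start of the episode above 0.025 m).
It also fails if it takes over 64 s, if anything falls off the work surface, if the arm or the gripper's body presses on something with over 40 N, if the wrist force passes 120 N, or if a joint passes its speed limit or range.

## Working session

There is one attempt and no reset: what is moved stays moved. The work goes in short steps, Python scripts to look and compute and a tool call to move; the robot and the scene stay as the last step left them, time stands still between calls to the robot, and variables do not carry over. Pictures are saved under pics/ and viewed, at most 10 in all, crops included, and the job is handed in when it is done.

Besides the shell and the picture viewer there is one more tool, called as a command line: name --argument value ..., lists and objects as JSON in quotes. carry_out: Moves the arm, as the interface text tells. Its arguments: {"type":"object","properties":{"deltas":{"type":"array"},"squeeze":{"type":"number"}},"required":["deltas"]}

```bash
mkdir -p pics; ls
cat > h.py <<'E'
import numpy as np, cv2
from plant import r
def snap(n,f):
    im,d=r.capture(n); cv2.imwrite(f'pics/{f}.png',im[:,:,::-1]); np.save(f'pics/{f}.npy',d); return im,d
def pts(n,d):
    c=r.get_calibration(n); f=d.shape[0]/2/np.tan(np.radians(c['fov_y'])/2)
    v,u=np.indices(d.shape); P=np.stack([(u-c['cx'])/f*d,(v-c['cy'])/f*d,d],-1)
    V=np.array(c['view']); return (P-V[:3,3])@V[:3,:3]
E
python3 - <<'E'
from h import *
for n in('side','top'):
    snap(n,n+'0'); c=r.get_calibration(n); print(n,c['fov_y'],np.round(c['view'],3).tolist())
print(r.get_state())
E
```

```text
pics
side 45.58308924860064 [[0.995, -0.1, -0.005, -0.646], [-0.061, -0.569, -0.82, 0.123], [0.079, 0.817, -0.572, 1.618], [0.0, 0.0, 0.0, 1.0]]
top 47.21650527175131 [[0.024, -1.0, -0.003, -0.114], [-0.99, -0.024, -0.139, 0.649], [0.139, 0.007, -0.99, 1.418], [0.0, 0.0, 0.0, 1.0]]
{'time_s': 0.1, 'joints': array([-4.73214928e+01,  2.05882209e+01,  6.38864813e-01, -1.80216745e-02,
       -7.01358115e+01, -1.65074668e+01]), 'qd': array([-0.01234292, -0.11666016,  0.05355581,  0.10421167,  0.13983786,
        0.04169515]), 'joint_torque': array([-1.87337064e-03, -5.84162343e+01,  2.93749487e+01,  7.01556802e+00,
        1.01473005e-02, -7.04606600e-05]), 'tcp_pos': array([ 0.29749902, -0.60541366,  0.22570423]), 'eef_rot': array([ 1.79913529e+02, -7.95774259e-03, -1.53835090e+02]), 'contact_force': array([-0.22205277,  0.27075224, -0.01407981]), 'moment': array([-0.02565601, -0.02849493, -0.01784436]), 'gripper_force': 0.0, 'gripper_width': 0.0874940819862706}
```

View pics/side0.png

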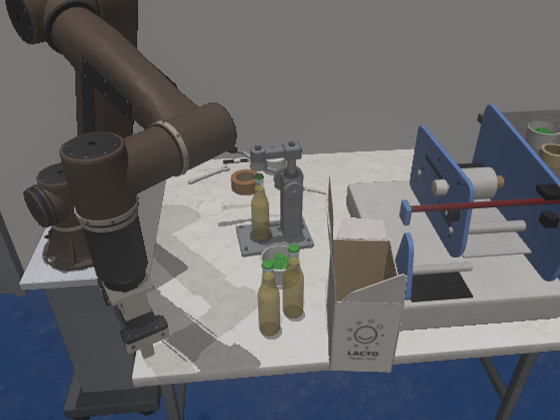

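View pics/top0.png

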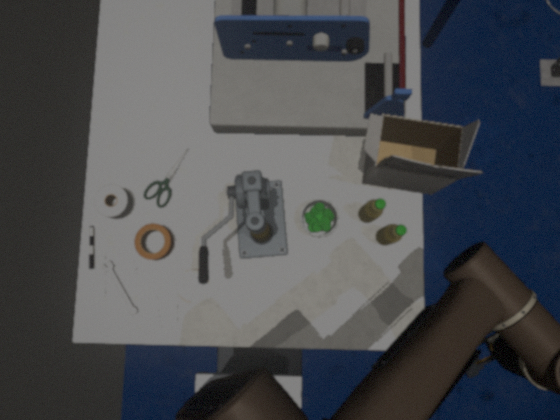

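The side view shows the capper at (275,235) with the bottle at (260,215), and the finished bottles and tub in front of it. In the top view the foot's corners are near (238,183), (280,180), (287,254) and (238,257), the black grip is at (204,265) and the tub at (319,218).

Run:
```python
from h import *
d=np.load('pics/top0.npy'); P=pts('top',d)
im=cv2.imread('pics/top0.png')
v,u=np.indices(d.shape)
roi=(u>225)&(u<300)&(v>165)&(v<270)
m=roi&(P[...,2]>0.010)&(P[...,2]<0.024)
print('table z',np.median(P[330:340,150:200,2]))
m=cv2.morphologyEx(m.astype('u1'),cv2.MORPH_OPEN,np.ones((3,3)))>0
rc=cv2.minAreaRect((P[m][:,:2]*1000).astype('f4')); print('foot',rc)
g=(u>195)&(u<213)&(v>240)&(v<290)&(P[...,2]>0.15)
G=P[g]; print('grip',len(G),G.mean(0),G.min(0),G.max(0))
cc=G-G.mean(0); print(np.linalg.svd(cc,full_matrices=False)[2][0])
for n,(a,b,c,e) in dict(tub=(300,340,198,240),b=(355,412,190,250)).items():
    k=(u>a)&(u<b)&(v>c)&(v<e)&(P[...,2]>0.04); Q=P[k]; print(n,Q.min(0),Q.max(0),np.median(Q,0))
d=np.load('pics/side0.npy'); S=pts('side',d)
for p in [(259,180),(260,215),(268,266),(294,250)]: print(p,S[p[1],p[0]])
a=cv2.resize(im[150:300,170:320],(600,600),interpolation=cv2.INTER_CUBIC)
cv2.imwrite('pics/c1.png',a)
```

```text
table z -0.0007266250263958907
foot ((618.6287231445312, -22.077491760253906), (233.05734252929688, 148.28492736816406), 6.345633029937744)
grip 384 [0.47043933 0.09921761 0.29929118] [ 0.42309138 -0.10782441  0.25983702] [0.52913838 0.11636468 1.49382528]
[-0.05333974 -0.17196308  0.98365826]
tub [ 0.44797459 -0.25804224  0.04000825] [ 0.67723049 -0.10782441  1.49382528] [ 0.62453998 -0.20325936  0.04963256]
b [ 0.44797459 -0.4289472   0.04004665] [ 0.66694179 -0.10782441  1.49382528] [ 0.59434208 -0.37851585  0.14886647]
(259, 180) [ 0.57771237 -0.04039416  0.2366491 ]
(260, 215) [ 0.57613543 -0.0577494   0.12022736]
(268, 266) [ 0.57521627 -0.41698579  0.2268455 ]
(294, 250) [ 0.64469074 -0.35983402  0.22307709]
```

View pics/c1.png

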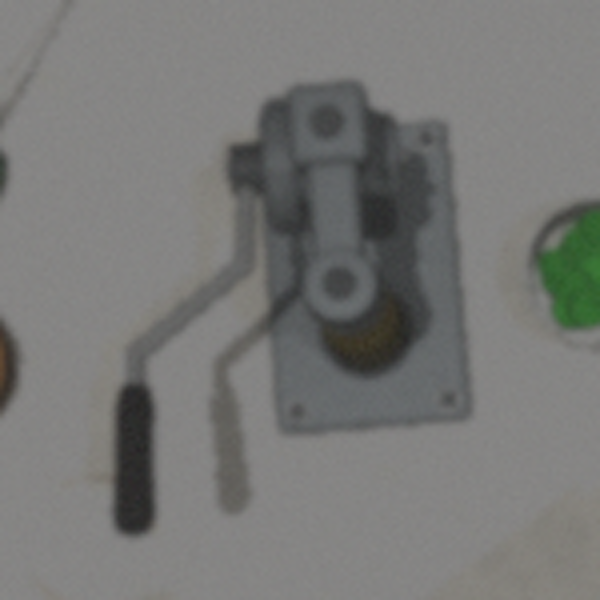

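Run:
```python
from h import *
d=np.load('pics/top0.npy'); P=pts('top',d); v,u=np.indices(d.shape)
a=np.radians(6.35); S=np.array([.5764,-.0268]); R=np.array([[np.cos(a),np.sin(a)],[-np.sin(a),np.cos(a)]])
L=lambda Q: np.c_[(Q[:,:2]-S)@R.T,Q[:,2]]*1000
g=(u>196)&(u<212)&(v>244)&(v<286)&(P[...,2]>0.2)&(P[...,2]<.36)
G=L(P[g]); print(len(G),G.mean(0),np.percentile(G,[2,50,98],axis=0).round(1)); print(np.polyfit(G[:,0],G[:,1],1),np.polyfit(G[:,0],G[:,2],1))
s=np.load('pics/side0.npy'); Q=pts('side',s); v,u=np.indices(s.shape)
k=(u>245)&(u<280)&(v>176)&(v<245); B=L(Q[k]); B=B[(np.hypot(B[:,0],B[:,1])<45)]
from scipy.optimize import least_squares
b=B[(B[:,2]>40)&(B[:,2]<130)]
f=least_squares(lambda p:np.hypot(b[:,0]-p[0],b[:,1]-p[1])-30.5,[0,0],loss='soft_l1'); print('bottle',len(b),f.x)
for n,(a_,b_,c_,e_) in dict(tub=(300,340,198,240),).items():
    pass
```

```text
361 [-94.05462425 138.51520636 291.36015655] [[-137.5  128.3  268.9]
 [ -96.2  138.   291.6]
 [ -45.9  151.4  310.1]]
[9.64645323e-05 1.38524279e+02] [ -0.39308281 254.38890023]
bottle 398 [0.08774106 1.42112423]
```

carry_out --deltas '[[1,[0,0,-50],[0,0,0.087]],[1,[0,0,-100],[0,0,0.174]],[1,[0,0,-150],[0,0,0.26]],[1,[0,0,-200],[0,0,0.346]],[1,[0,0,-200],[0,0,0.346]],[1,[0,0,-200],[0,0,0.346]]]' --squeeze 25

```text
time_s: 0.7
tcp_pos: [0.298, -0.6059, 0.4278]
eef_rot: [-179.9, 0.1, -173.6]
contact_force: [-0.2, 0.3, -1.0]
gripper_width: 0.0875
gripper_force: 0.0
```

carry_out --deltas '[[1,[-16,46,0],[0,0,0]],[1,[-32,92,0],[0,0,0]],[1,[-48,138,0],[0,0,0]],[1,[-64,184,0],[0,0,0]],[1,[-80,230,0],[0,0,0]],[1,[-96,276,0],[0,0,0]],[1,[-112,322,0],[0,0,0]],[1,[-128,368,0],[0,0,0]],[1,[-144,414,0],[0,0,0]],[1,[-160,460,0],[0,0,0]],[1,[-176,506,0],[0,0,0]],[1,[-192,552,0],[0,0,0]]]'

```text
time_s: 1.9
tcp_pos: [0.4267, -0.034, 0.4253]
eef_rot: [-180.0, -0.1, -173.6]
contact_force: [1.0, -0.2, -0.0]
gripper_width: 0.0878
gripper_force: 0.0
```

carry_out --deltas '[[1,[-17,44,0],[0,0,0]],[1,[-34,88,0],[0,0,0]],[1,[-51,132,20],[0,0,0]],[1,[-51,132,60],[0,0,0]],[1,[-51,132,77],[0,0,0]],[1,[-51,132,77],[0,0,0]],[1,[-51,132,77],[0,0,0]]]'

```text
time_s: 2.6
tcp_pos: [0.4635, 0.1006, 0.3494]
eef_rot: [-179.9, -0.1, -173.6]
contact_force: [-0.3, 0.4, 1.5]
gripper_width: 0.0879
gripper_force: 0.0
```

```bash
cat >> h.py <<'E'
A=np.radians(6.35); RC=np.array([[np.cos(A),np.sin(A)],[-np.sin(A),np.cos(A)]]); S=np.array([.5764,-.0268])
def cap(p): p=np.asarray(p); return np.r_[RC@(p[:2]-S),p[2]]*1000
def st():
    s=r.get_state(); print('t',s['time_s'],'cap',cap(s['tcp_pos']).round(1),'rot',s['eef_rot'].round(2),'F',s['contact_force'].round(1),'w',round(s['gripper_width'],4),'gf',round(s['gripper_force'],1),'j',s['joints'].round(1)); return s
E
python3 -c "
from h import *
st()
im,d=snap('top','top1')
cv2.imwrite('pics/c2.png',cv2.resize(im[130:310,150:330,::-1],(540,540),interpolation=cv2.INTER_CUBIC))"
```

```text
t 2.6 cap [-98.1 139.1 349.4] rot [-1.7994e+02 -6.0000e-02 -1.7364e+02] F [-0.3  0.4  1.5] w 0.0879 gf 0.0 j [  36.1   -2.3  -11.3    0.   -81.1 -119.8]
```

View pics/c2.png

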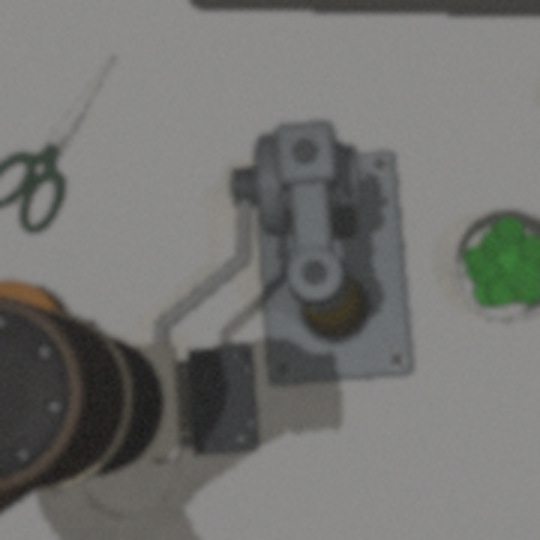

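The gripper (dark box at crop (225,400)) hangs above the lever grip, whose rod enters at (165,335). I'm checking its lateral alignment from the depth data.

Run:
```python
from h import *
d=np.load('pics/top1.npy'); P=pts('top',d)
for (x,y) in [(195,400),(225,360),(225,400),(225,440),(255,400),(170,395),(180,400),(165,340)]:
    p=P[130+y//3,150+x//3]; print((x,y),cap(p).round(0))
im,d=snap('side','side1'); cv2.imwrite('pics/c3.png',cv2.resize(im[60:260,100:340,::-1],(720,600),interpolation=cv2.INTER_CUBIC))
```

```text
(195, 400) [-98.  84. 460.]
(225, 360) [-72.  61. 456.]
(225, 400) [-100.   62.  460.]
(225, 440) [-128.   65.  457.]
(255, 400) [-86.  89.  -3.]
(170, 395) [-95.  94. 511.]
(180, 400) [-98.  89. 491.]
(165, 340) [-38. 135. 260.]
```

View pics/c3.png

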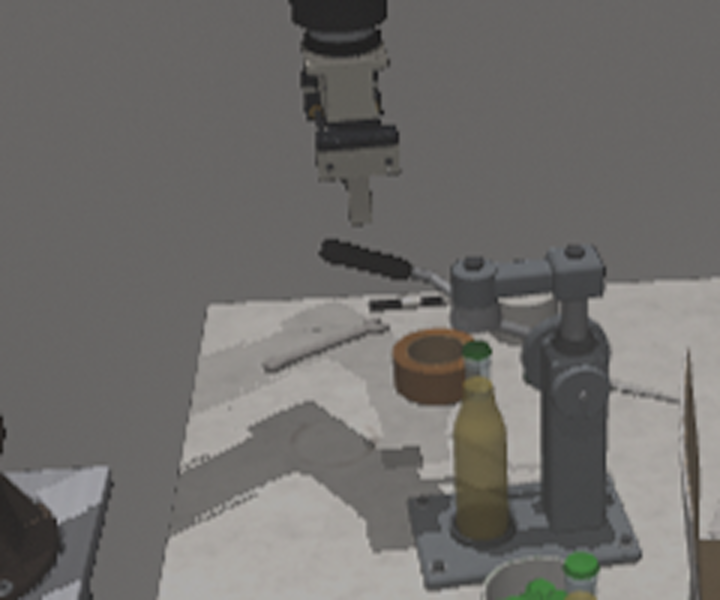

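The side crop shows the fingers (355,205) directly above the black grip (365,260). I'll go down and close.

carry_out --deltas '[[1,[0,0,30],[0,0,0]],[1,[0,0,60],[0,0,0]],[1,[0,0,85],[0,0,0]],[1,[0,0,85],[0,0,0]],[0.2,[0,0,85],[0,0,0]],[0.2,[0,0,85],[0,0,0]],[0.0,[0,0,85],[0,0,0]],[0,[0,0,85],[0,0,0]],[0,[0,0,85],[0,0,0]],[0,[0,0,85],[0,0,0]],[0,[0,0,85],[0,0,0]],[0,[0,0,85],[0,0,0]]]' --squeeze 45

```text
time_s: 3.9
tcp_pos: [0.4636, 0.1009, 0.2646]
eef_rot: [-180.0, -0.0, -173.7]
contact_force: [0.1, -0.4, 0.6]
gripper_width: 0.0292
gripper_force: 0.0
```

```bash
python3 -c "
from h import *
st()
for q in np.arange(0,.92,.05): print(round(q,2), round(-(100-215*np.cos(.4-q)+98.03)), round(283.72-200-215*np.sin(.4-q)))"
```

```text
t 3.9 cap [-98.  139.4 264.6] rot [-1.8000e+02 -1.0000e-02 -1.7365e+02] F [ 0.1 -0.4  0.6] w 0.0292 gf 0.0 j [  36.1   -0.2  -20.1   -0.   -70.1 -119.8]
0.0 0 0
0.05 4 10
0.1 7 20
0.15 10 31
0.2 13 41
0.25 15 52
0.3 16 62
0.35 17 73
0.4 17 84
0.45 17 94
0.5 16 105
0.55 15 116
0.6 13 126
0.65 10 137
0.7 7 147
0.75 4 157
0.8 0 167
0.85 -4 177
0.9 -9 187
```

Fingers still closing; let them finish, then pull.

carry_out --deltas '[[0,[0,0,0],[0,0,0]],[0,[0,0,0],[0,0,0]],[0,[0,0,0],[0,0,0]],[0,[0,0,0],[0,0,0]]]'

```text
time_s: 4.3
tcp_pos: [0.4635, 0.1012, 0.2645]
eef_rot: [180.0, -0.0, -173.6]
contact_force: [-1.7, 3.3, -0.0]
gripper_width: 0.0235
gripper_force: 44.9
```

carry_out --deltas '[[0,[2,0,5],[0,0,0]],[0,[4,0,10],[0,0,0]],[0,[6,0,16],[0,0,0]],[0,[8,0,23],[0,0,0]],[0,[10,0,31],[0,0,0]],[0,[12,0,39],[0,0,0]],[0,[14,0,46],[0,0,0]],[0,[15,0,52],[0,0,0]],[0,[16,0,62],[0,0,0]],[0,[16,0,62],[0,0,0]]]'

```text
time_s: 5.3
tcp_pos: [0.4479, 0.0995, 0.2029]
eef_rot: [180.0, 0.1, -173.6]
contact_force: [-6.8, 4.1, 10.5]
gripper_width: 0.0236
gripper_force: 44.8
```

carry_out --deltas '[[0,[1,0,11],[0,0,0]],[0,[1,0,22],[0,0,0]],[0,[1,0,32],[0,0,0]],[0,[0,0,43],[0,0,0]],[0,[-1,0,54],[0,0,0]],[0,[-3,0,64],[0,0,0]],[0,[-6,0,75],[0,0,0]],[0,[-9,0,85],[0,0,0]],[0,[-12,0,95],[0,0,0]],[0,[-12,0,95],[0,0,0]]]'

```text
time_s: 6.3
tcp_pos: [0.459, 0.1006, 0.1071]
eef_rot: [-180.0, -0.1, -173.6]
contact_force: [-10.1, 6.6, 11.8]
gripper_width: 0.0233
gripper_force: 44.8
```

```bash
python3 -c "
from h import *
st()"
```

```text
t 6.3 cap [-102.6  139.6  107.1] rot [-1.7999e+02 -9.0000e-02 -1.7365e+02] F [-10.1   6.6  11.8] w 0.0233 gf 44.8 j [ 3.64e+01  8.10e+00 -3.38e+01 -1.00e-01 -4.82e+01 -1.20e+02]
```

carry_out --deltas '[[0,[-2,0,5],[0,0,0]],[0,[-4,0,10],[0,0,0]],[0,[-6,0,15],[0,0,0]],[0,[-8,0,20],[0,0,0]],[0,[-9,0,23],[0,0,0]],[0,[-9,0,23],[0,0,0]],[0,[-9,0,23],[0,0,0]],[0,[-9,0,23],[0,0,0]]]'

```text
time_s: 7.1
tcp_pos: [0.4679, 0.1017, 0.0852]
eef_rot: [180.0, -0.0, -173.6]
contact_force: [-9.8, 4.9, 11.2]
gripper_width: 0.0235
gripper_force: 44.8
```

```bash
python3 -c "
from h import *
st()
im,d=snap('side','side2'); cv2.imwrite('pics/c4.png',cv2.resize(im[60:260,100:340,::-1],(720,600),interpolation=cv2.INTER_CUBIC))"
```

```text
t 7.1 cap [-93.6 139.7  85.2] rot [ 1.7999e+02 -4.0000e-02 -1.7364e+02] F [-9.8  4.9 11.2] w 0.0235 gf 44.8 j [  35.8   10.6  -34.3   -0.   -45.2 -119.5]
```

View pics/c4.png

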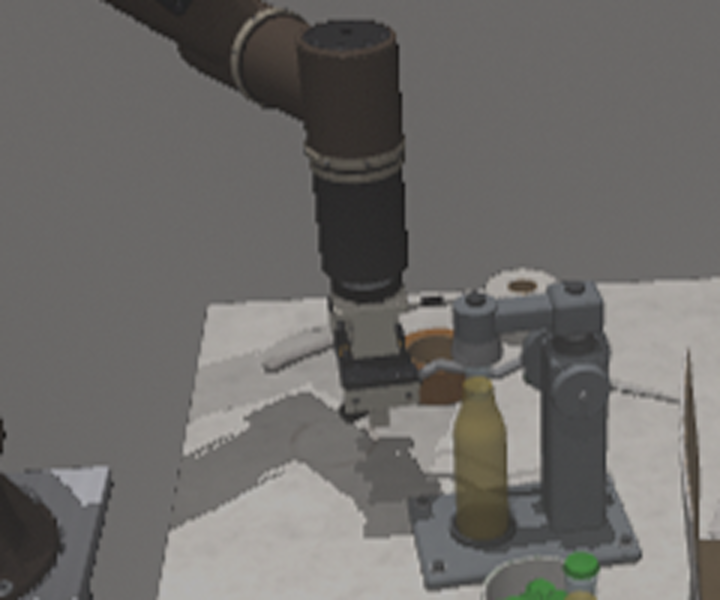

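The bell at (477,345) covers the cap and the lever is down. I'll push a few mm more to confirm the stop by force.

carry_out --deltas '[[0,[-1,0,3],[0,0,0]],[0,[-2,0,6],[0,0,0]],[0,[-2,0,6],[0,0,0]],[0,[-2,0,6],[0,0,0]],[0,[-2,0,6],[0,0,0]]]'

```text
time_s: 7.65
tcp_pos: [0.4699, 0.1019, 0.0813]
eef_rot: [180.0, 0.0, -173.6]
contact_force: [-20.3, 5.5, 38.4]
gripper_width: 0.0236
gripper_force: 44.6
```

```bash
python3 -c "
from h import *
st()
for n in ('side1','side2'):
    d=np.load(f'pics/{n}.npy'); P=pts('side',d)
    Q=((P.reshape(-1,3)[:,:2]-S)@RC.T*1000); z=P.reshape(-1,3)[:,2]*1000
    k=(abs(Q[:,1])<22)&(abs(Q[:,0])<24)&(z>250); print(n,np.percentile(z[k],[50,90,95,98]).round(1))
    k=(abs(Q[:,1])<22)&(Q[:,0]<70)&(Q[:,0]>30)&(z>250); print(n,np.percentile(z[k],[50,90,95,98]).round(1))
"
```

```text
t 7.65 cap [-91.6 139.6  81.3] rot [ 1.8000e+02  1.0000e-02 -1.7359e+02] F [-20.3   5.5  38.4] w 0.0236 gf 44.6 j [  35.7   11.   -34.3   -0.   -44.6 -119.3]
side1 [318.8 337.2 341.1 343.5]
side1 [326.  331.3 331.9 332.6]
side2 [287.3 299.5 302.6 304.8]
side2 [286.2 291.9 292.7 293.5]
```

Force jumped to 38 N against the stop and the bell arm dropped about 40 mm, so the stroke is complete. Now I'll ease it up at about 0.07 m/s.

carry_out --deltas '[[0,[1,0,-5],[0,0,0]],[0,[4,0,-12],[0,0,0]],[0,[7,0,-19],[0,0,0]],[0,[10,0,-26],[0,0,0]],[0,[12,0,-33],[0,0,0]],[0,[14,0,-40],[0,0,0]],[0,[16,0,-47],[0,0,0]],[0,[18,0,-54],[0,0,0]],[0,[20,0,-61],[0,0,0]],[0,[21,0,-68],[0,0,0]],[0,[22,0,-75],[0,0,0]],[0,[23,0,-82],[0,0,0]]]'

```text
time_s: 8.85
tcp_pos: [0.4485, 0.0996, 0.1619]
eef_rot: [180.0, 0.1, -173.6]
contact_force: [-0.5, 2.6, 7.1]
gripper_width: 0.0235
gripper_force: 45.0
```

carry_out --deltas '[[0,[1,0,-7],[0,0,0]],[0,[1,0,-14],[0,0,0]],[0,[1,0,-21],[0,0,0]],[0,[1,0,-28],[0,0,0]],[0,[1,0,-35],[0,0,0]],[0,[0,0,-42],[0,0,0]],[0,[-1,0,-49],[0,0,0]],[0,[-2,0,-56],[0,0,0]],[0,[-3,0,-63],[0,0,0]],[0,[-5,0,-70],[0,0,0]],[0,[-7,0,-77],[0,0,0]],[0,[-9,0,-84],[0,0,0]]]'

```text
time_s: 10.05
tcp_pos: [0.4593, 0.1008, 0.2464]
eef_rot: [180.0, 0.3, -173.6]
contact_force: [9.5, 1.4, 2.1]
gripper_width: 0.0234
gripper_force: 45.2
```

carry_out --deltas '[[0,[-2,0,-6],[0,0,0]],[0,[-4,0,-11],[0,0,0]],[0,[-6,0,-16],[0,0,0]],[0,[-7,0,-19],[0,0,0]],[0,[-7,0,-20],[0,0,0]],[0,[-7,0,-20],[0,0,0]],[0,[-7,0,-20],[0,0,0]],[0,[-7,0,-20],[0,0,0]]]'

```text
time_s: 10.85
tcp_pos: [0.465, 0.1014, 0.2624]
eef_rot: [180.0, 0.1, -173.7]
contact_force: [16.4, 1.4, -21.1]
gripper_width: 0.0235
gripper_force: 45.3
```

```bash
python3 -c "
from h import *
st()
d=snap('side','side3')[1]; P=pts('side',d)
Q=((P.reshape(-1,3)[:,:2]-S)@RC.T*1000); z=P.reshape(-1,3)[:,2]*1000
k=(abs(Q[:,1])<22)&(Q[:,0]<70)&(Q[:,0]>30)&(z>250); print(np.percentile(z[k],[50,90,95,98]).round(1))
"
```

```text
t 10.85 cap [-96.5 139.7 262.4] rot [ 1.8000e+02  6.0000e-02 -1.7368e+02] F [ 16.4   1.4 -21.1] w 0.0235 gf 45.3 j [  36.1    0.   -20.2    0.   -69.8 -119.8]
[324.8 331.6 332.1 333.3]
```

carry_out --deltas '[[0,[0,0,2],[0,0,0]],[0,[0,0,2],[0,0,0]],[0.3,[0,0,2],[0,0,0]],[0.6,[0,0,2],[0,0,0]],[1,[0,0,2],[0,0,0]],[1,[0,0,2],[0,0,0]],[1,[0,0,2],[0,0,0]],[1,[0,0,2],[0,0,0]],[1,[0,0,2],[0,0,0]],[1,[0,0,2],[0,0,0]]]'

```text
time_s: 11.9
tcp_pos: [0.4636, 0.1009, 0.2626]
eef_rot: [-180.0, 0.0, -173.7]
contact_force: [0.2, -0.9, 0.8]
gripper_width: 0.0765
gripper_force: 0.0
```

```bash
python3 -c "
from h import *
st()
d=np.load('pics/side3.npy'); P=pts('side',d)
Q=((P.reshape(-1,3)[:,:2]-S)@RC.T*1000); z=P.reshape(-1,3)[:,2]*1000
k=(np.hypot(Q[:,0],Q[:,1])<36)&(z>30)&(z<250); Q=Q[k];z=z[k]
for a in range(30,250,8):
    m=(z>=a)&(z<a+8)
    if m.sum()>2: print(a+4,m.sum(),np.percentile(Q[m,0],[3,97]).round(1),np.percentile(Q[m,1],[10,50]).round(1))
"
```

```text
t 11.9 cap [-98.  139.4 262.6] rot [-180.      0.   -173.65] F [ 0.2 -0.9  0.8] w 0.0765 gf 0.0 j [ 3.610e+01 -1.000e-01 -2.030e+01  0.000e+00 -6.980e+01 -1.198e+02]
34 31 [-28.1  21.9] [-29.7 -22.7]
42 33 [-25.9  22. ] [-30.8 -26.1]
50 31 [-26.2  18.5] [-32.  -25.9]
58 38 [-27.6  23. ] [-30.2 -25. ]
66 33 [-27.1  23.2] [-30.  -25.9]
74 40 [-26.3  22.8] [-28.5 -24.3]
82 29 [-26.4  19.8] [-30.3 -24.4]
90 33 [-28.2  23.5] [-31.7 -23.7]
98 37 [-27.2  19.5] [-29.8 -26.7]
106 35 [-26.3  24.4] [-30.  -24.8]
114 43 [-28.   20.5] [-30.3 -24.7]
122 37 [-26.   24.8] [-29.1 -24. ]
130 35 [-25.3  24.7] [-29.7 -25.2]
138 44 [-26.1  24.7] [-30.8 -23.4]
146 41 [-26.8  24.5] [-29.4 -22.3]
154 46 [-25.6  23. ] [-27.2 -20.7]
162 46 [-22.7  18.8] [-24.3 -17.3]
170 36 [-19.8  17.6] [-23. -16.]
178 26 [-17.5  15.1] [-22.1 -15.4]
186 25 [-16.3  14.8] [-19.8 -15.3]
194 29 [-15.3  15. ] [-20.2 -14.2]
202 26 [-15.1  11.3] [-16.2 -11.5]
210 18 [-12.1   7. ] [-16.2 -12.6]
218 20 [-12.    9.2] [-13.2 -10. ]
226 15 [-13.2  13.4] [-17.9 -10.5]
234 22 [-14.1  10.6] [-17.1 -13.4]
242 45 [-13.6  11.8] [-14.8  -9.1]
250 9 [-11.   7.] [-12.5  -8.2]
```

Run:
```python
import numpy as np
pz=np.array([18,142,148,154,162,170,178,186,194,202,246]);pr=np.array([30.5,30.5,29.5,27.5,25,23,20,17.5,16,14.5,14.5])
z=np.linspace(18,246,400); x=-np.interp(z,pz,pr)
for e in (19,13,8):
  for h in (85,90,95,100,105):
    o=[]
    for L in (35,40,45,50):
        t=np.radians(L); zd=(np.sin(t),-np.cos(t)); 
        dx,dz=x,z-18-h
        along=dx*zd[0]+dz*zd[1]-e; perp=dx*np.cos(t)+dz*np.sin(t)
        # signed distance from body box (along<-66, |perp|<39): clearance
        ca=along+66; cp=perp-39
        c=np.where((ca>0)&(cp>0),np.hypot(ca,cp),np.maximum(ca,cp)); o.append(c.min().round(1))
    print(e,h,o)
```

```text
19 85 [np.float64(-20.3), np.float64(-16.7), np.float64(-13.3), np.float64(-9.9)]
19 90 [np.float64(-19.1), np.float64(-15.7), np.float64(-12.4), np.float64(-8.9)]
19 95 [np.float64(-17.7), np.float64(-14.4), np.float64(-11.1), np.float64(-7.9)]
19 100 [np.float64(-16.7), np.float64(-13.2), np.float64(-9.8), np.float64(-6.5)]
19 105 [np.float64(-15.9), np.float64(-12.2), np.float64(-8.8), np.float64(-5.3)]
13 85 [np.float64(-16.8), np.float64(-13.1), np.float64(-9.4), np.float64(-5.9)]
13 90 [np.float64(-15.5), np.float64(-12.0), np.float64(-8.4), np.float64(-4.9)]
13 95 [np.float64(-14.3), np.float64(-10.6), np.float64(-7.1), np.float64(-3.5)]
13 100 [np.float64(-13.5), np.float64(-9.7), np.float64(-5.9), np.float64(-2.3)]
13 105 [np.float64(-12.7), np.float64(-8.8), np.float64(-4.9), np.float64(-1.2)]
8 85 [np.float64(-13.9), np.float64(-9.9), np.float64(-6.2), np.float64(-2.5)]
8 90 [np.float64(-12.6), np.float64(-8.8), np.float64(-4.9), np.float64(-1.1)]
8 95 [np.float64(-11.5), np.float64(-7.6), np.float64(-3.8), np.float64(0.1)]
8 100 [np.float64(-11.0), np.float64(-6.8), np.float64(-2.8), np.float64(1.5)]
8 105 [np.float64(-10.2), np.float64(-6.1), np.float64(-2.0), np.float64(2.6)]
```

carry_out --deltas '[[1,[0,0,-40],[0,0,0]],[1,[0,0,-80],[0,0,0]],[1,[20,-10,-120],[0,0,0]],[1,[45,-50,-140],[0,0,0]],[1,[55,-95,-140],[0,0,0]],[1,[55,-139,-140],[0,0,0]],[1,[55,-139,-140],[0,0,0]],[1,[55,-139,-140],[0,0,0]]]'

```text
time_s: 12.7
tcp_pos: [0.4241, -0.0444, 0.4026]
eef_rot: [180.0, 0.0, -173.8]
contact_force: [0.1, 0.1, 0.1]
gripper_width: 0.0876
gripper_force: 0.0
```

Run:
```python
from h import *
d=np.load('pics/side1.npy'); P=pts('side',d).reshape(-1,3)
Q=((P[:,:2]-S)@RC.T*1000)-[-98,139]; z=P[:,2]*1000-349.4
k=(abs(Q[:,0])<70)&(abs(Q[:,1])<130)&(z>-5)&(z<260); Q=Q[k];z=z[k]
for a in range(0,250,10):
    m=(z>=a)&(z<a+10)
    if m.sum()>5: print(a+5,m.sum(),'X',np.percentile(Q[m,0],[2,98]).round(0),'Y',np.percentile(Q[m,1],[2,50,98]).round(0))
```

```text
5 20 X [-11.  10.] Y [-64. -59.  47.]
15 22 X [-11.  10.] Y [-66. -61. -55.]
25 27 X [-10.  10.] Y [-65. -61. -57.]
35 22 X [-11.  11.] Y [-69. -63. -54.]
45 23 X [-11.   8.] Y [-71. -65. -53.]
55 11 X [-11.   9.] Y [-72. -68. -62.]
65 42 X [-38.  37.] Y [-95. -88.  79.]
75 106 X [-38.  37.] Y [-94. -88.  50.]
85 121 X [-39.  37.] Y [-95. -85.  80.]
95 109 X [-39.  37.] Y [-100.  -95.   79.]
105 267 X [-38.  37.] Y [-101.  -83.   75.]
115 80 X [-28.  24.] Y [-93. -51.  -0.]
125 65 X [-25.  22.] Y [-54. -50.  -9.]
135 60 X [-25.  19.] Y [-55. -49.   3.]
145 58 X [-21.  21.] Y [-56. -50. -44.]
155 76 X [-36.  34.] Y [-55. -50.  -2.]
165 163 X [-38.  38.] Y [-54. -44.  -2.]
175 117 X [-34.  35.] Y [-41. -29.   4.]
185 47 X [-27.  26.] Y [-36. -29. -16.]
195 92 X [-43.  42.] Y [-50. -41. -10.]
205 108 X [-44.  42.] Y [-49. -40. -11.]
215 115 X [-45.  43.] Y [-51. -40. -10.]
225 117 X [-44.  44.] Y [-51. -40. -11.]
235 121 X [-44.  44.] Y [-50. -39. -10.]
245 118 X [-45.  41.] Y [-51. -41. -10.]
```

carry_out --deltas '[[1,[0,0,0],[0,-0.14,0]],[1,[0,0,0],[0,-0.28,0]],[1,[0,0,0],[0,-0.42,0]],[1,[0,0,0],[0,-0.56,0]],[1,[0,0,0],[0,-0.7,0]],[1,[0,0,0],[0,-0.785,0]],[1,[0,0,0],[0,-0.785,0]],[1,[0,0,0],[0,-0.785,0]]]'

```text
time_s: 13.5
tcp_pos: [0.4241, -0.0426, 0.4031]
eef_rot: [179.9, 45.0, -173.6]
contact_force: [1.5, 0.8, -0.0]
gripper_width: 0.0878
gripper_force: 0.0
```

```bash
python3 -c "
from h import *
st()"
```

```text
t 13.5 cap [-153.1    1.2  403.1] rot [ 179.93   44.99 -173.56] F [ 1.5  0.8 -0. ] w 0.0878 gf 0.0 j [  41.   -42.1  -52.    33.9  -45.9 -141. ]
```

```bash
cat > k.py <<'E'
from h import *
from scipy.optimize import least_squares
from scipy.spatial.transform import Rotation as Ro
D=np.array([[20.588,.639,.2975,-.6054,.2257],[-2.3,-11.3,.4635,.1006,.3494],[-.2,-20.1,.4636,.1009,.2646],[8.1,-33.8,.459,.1006,.1071],[10.6,-34.3,.4679,.1017,.0852],[11,-34.3,.4699,.1019,.0813]])
j1=np.radians([-47.321,36.1,36.1,36.4,35.8,35.7])
lat=-D[:,2]*np.sin(j1)+D[:,3]*np.cos(j1); rad=D[:,2]*np.cos(j1)+D[:,3]*np.sin(j1)
def W(p,a,b):
    a=np.radians(a);b=a-np.radians(b)
    return np.array([p[0]+p[1]*np.sin(a)+p[2]*np.cos(b)+p[3]*np.sin(b), p[4]+p[1]*np.cos(a)-p[2]*np.sin(b)+p[3]*np.cos(b)])
f=least_squares(lambda p:np.r_[W(p,D[:,0],D[:,1])-[rad,D[:,4]],].ravel()*1000,[0,.45,.45,0,.1],x_scale=.1)
p=f.x
if __name__=='__main__':
    print('lat',lat.round(4),'p',p.round(4),'res',f.fun.round(1))
    s=r.get_state(); J=s['joints']; t=np.array(s['tcp_pos']); R=Ro.from_euler('xyz',s['eef_rot'],degrees=True)
    zd=R.apply([0,0,1]); c,q=np.cos(np.radians(J[0])),np.sin(np.radians(J[0]))
    w=W(p,J[1],J[2])  # W minus L6 in z
    loc=lambda v:np.array([v[0]*c+v[1]*q,-v[0]*q+v[1]*c,v[2]])
    T,Z=loc(t),loc(zd); print('T',T,'Z',Z,'w',w)
    # T=Wc+L*Z, Wc=(w0,lat,w1+L)
    print('L from r',(T[0]-w[0])/Z[0],'lat',(T[1]-lat.mean())/Z[1],'z',(T[2]-w[1])/(Z[2]+1))
E
python3 k.py
```

```text
lat [-0.1917 -0.1918 -0.1916 -0.1914 -0.1912 -0.1915] p [ 1.000e-04  6.000e-01  4.634e-01  1.000e-04 -1.778e-01] res [ 0.1  0.  -0.2  0.6 -0.1 -0.4  0.2 -0.1 -0.  -0.3 -0.3  0.5]
T [ 0.29186787 -0.31062001  0.40314299] Z [ 0.58261141 -0.40048369 -0.70723176] w [0.05423938 0.187513  ]
L from r 0.40786788637467464 lat 0.29735882843885775 z 0.7365210919899103
```

```bash
cat > k2.py <<'E'
from k import *
def fk(J,L,ls,lw,sg=1):
    # returns T, Z in arm plane frame
    b=np.radians(J[1]-J[2]); fdir=np.array([np.cos(b),0,-np.sin(b)]); 
    w=W(p,J[1],J[2]); Wc=np.array([w[0],ls,w[1]+L])
    Rf=Ro.from_rotvec(fdir*np.radians(J[3])*sg); n=Rf.apply([0,1,0])
    Z=Ro.from_rotvec(n*np.radians(-J[4])).apply(fdir)   # bends down
    return Wc+lw*n+L*Z, Z
if __name__=='__main__':
    s=r.get_state(); J=s['joints']; t=s['tcp_pos']; R=Ro.from_euler('xyz',s['eef_rot'],degrees=True); zd=R.apply([0,0,1])
    Q=Ro.from_euler('z',-J[0],degrees=True); T,Z=Q.apply(t),Q.apply(zd)
    for sg in (1,-1):
        print(sg,fk(J,.3,0,0,sg)[1],Z)
        f=least_squares(lambda q:np.r_[fk(J,q[0],-.1915-q[1],q[1],sg)[0]-T]*1000,[.3,-.1]); print(f.x,f.fun)
E
python3 k2.py
```

```text
1 [ 0.58261141  0.40048369 -0.70723176] [ 0.58261141 -0.40048369 -0.70723176]
[0.15980812 0.40539113] [-105.5795756   114.26060896   53.80486535]
-1 [ 0.58261141 -0.40048369 -0.70723176] [ 0.58261141 -0.40048369 -0.70723176]
[ 0.37718787 -0.19109941] [ 0.48295329  0.52266298 -0.24611992]
```

```bash
cat > ik.py <<'E'
from k2 import *
LO=np.array([-176,-82,-58.2,-173.8,-174.7]);HI=np.array([176,121.7,71.7,95.5,-.2])
def ik(c,lean,J0,dY=0):
    t=np.radians(lean); zc=np.array([np.sin(t),0,-np.cos(t)])
    R3=np.eye(3);R3[:2,:2]=RC
    T=np.r_[RC.T@np.array(c[:2])/1000+S,c[2]/1000]; Z=R3.T@zc
    def e(J):
        Q=Ro.from_euler('z',J[0],degrees=True); a,b=fk(J,.3772,0,-.1915,-1); return np.r_[(Q.apply(a)-T)*1000,(Q.apply(b)-Z)*300]
    f=least_squares(e,np.clip(J0,LO+.1,HI-.1),bounds=(LO,HI),x_scale=10); return f.x,np.abs(f.fun).max()
if __name__=='__main__':
    J=[41,-42.1,-52,33.9,-45.9]
    pz=np.array([18,142,148,154,162,170,178,186,194,202,246]);pr=np.array([30.5,30.5,29.5,27.5,25,23,20,17.5,16,14.5,14.5])
    z=np.linspace(18,246,400); x=-np.interp(z,pz,pr)
    for lean in (40,45,50,55,60,65,70):
      t=np.radians(lean)
      for e_,h in ((19,90),(12,100)):
        dx,dz=x,z-18-h; al=dx*np.sin(t)-dz*np.cos(t)-e_; pe=dx*np.cos(t)+dz*np.sin(t)
        ca=al+66;cp=pe-39; c=np.where((ca>0)&(cp>0),np.hypot(ca,cp),np.maximum(ca,cp)).min()
        print(lean,e_,h,'clear',c.round(1),end=' | ')
        for ax,up in ((0,0),(-130,15),(-130,110)):
            T=[ax+e_*np.sin(t),0,18+h+up-e_*np.cos(t)]
            q,er=ik(T,lean,J); print(q.round(0).astype(int),er.round(1),end=' ')
        print()
E
python3 ik.py
```

```text
40 19 90 clear -15.7 | [ 11   9 -38 -40   0] 19.0 [  9  -4 -49 -47  -2] 19.8 [ 20 -19 -58  15 -15] 22.9 
40 12 100 clear -9.0 | [ 13   7 -41 -32   0] 23.3 [  9  -6 -50 -41  -4] 26.5 [ 22 -22 -58  18 -18] 19.0 
45 19 90 clear -12.4 | [  7   9 -35 -58   0] 4.2 [  4  -5 -47 -61  -3] 6.2 [ 17 -19 -58   3  -8] 35.8 
45 12 100 clear -5.3 | [  8   7 -37 -55   0] 7.8 [  4  -7 -47 -59  -4] 10.3 [ 18 -22 -58   8 -11] 32.4 
50 19 90 clear -8.9 | [-13   9 -33 -93 -14] 0.0 [  6  -6 -47 -64   0] 4.1 [  0 -16 -45 -54 -11] 23.4 
50 12 100 clear -1.5 | [ -7   7 -33 -84 -10] 0.0 [  1  -8 -47 -67  -4] 0.1 [  0 -18 -45 -50 -13] 29.1 
55 19 90 clear -5.7 | [ -26   12  -39 -112  -28] 0.0 [  4  -8 -47 -68   0] 16.9 [ -3 -17 -45 -64 -11] 10.9 
55 12 100 clear 2.7 | [ -24    9  -38 -107  -26] 0.0 [  5 -10 -48 -66   0] 11.9 [ -4 -18 -45 -62 -13] 14.1 
60 19 90 clear -2.3 | [ -34   17  -44 -121  -41] 0.0 [  4 -10 -47 -70   0] 31.3 [  0 -18 -46 -67  -6] 0.0 
60 12 100 clear 7.1 | [ -33   14  -43 -118  -38] 0.0 [  4 -12 -48 -69   0] 26.0 [ -6 -20 -45 -69 -12] 3.9 
65 19 90 clear 1.4 | [ -39   24  -49 -126  -54] 0.0 [  3 -12 -48 -72   0] 46.7 [  5 -20 -48 -65   0] 12.1 
65 12 100 clear 11.0 | [ -39   20  -48 -124  -51] 0.0 [  4 -14 -48 -71   0] 41.1 [  6 -22 -49 -64   0] 6.6 
70 19 90 clear 5.2 | [ -43   32  -52 -128  -66] 0.0 [  3 -15 -48 -73   0] 62.8 [  5 -22 -48 -68   0] 27.3 
70 12 100 clear 14.7 | [ -44   29  -52 -127  -64] 0.0 [  3 -17 -49 -72   0] 57.1 [  5 -24 -49 -67   0] 21.6
```

```bash
cat > ms.py <<'E'
from k2 import *
LO=np.array([-176,-82,-58.2,-173.8,-174.7]);HI=np.array([176,121.7,71.7,95.5,-.2])
def tz(c,lean,az):
    t=np.radians(lean);a=np.radians(az); zc=np.array([np.sin(t)*np.cos(a),np.sin(t)*np.sin(a),-np.cos(t)])
    R3=np.eye(3);R3[:2,:2]=RC
    return np.r_[RC.T@np.array(c[:2])/1000+S,c[2]/1000], R3.T@zc, zc
def ik(T,Z,J0):
    def e(J):
        Q=Ro.from_euler('z',J[0],degrees=True); a,b=fk(J,.3772,0,-.1915,-1); return np.r_[(Q.apply(a)-T)*1000,(Q.apply(b)-Z)*300]
    f=least_squares(e,np.clip(J0,LO+.1,HI-.1),bounds=(LO,HI),x_scale=10,max_nfev=60); return f.x,np.abs(f.fun).max()
def allsol(T,Z,n=24,rng=np.random.default_rng(0)):
    out=[]
    for i in range(n):
        J0=[rng.uniform(-70,70),rng.uniform(-40,40),rng.uniform(-55,10),rng.uniform(-170,90),rng.uniform(-100,-5)]
        q,e=ik(T,Z,J0)
        if e<.3 and all(np.abs(q-o).max()>2 for o in out): out.append(q)
    return out
E
cat > m1.py <<'E'
from ms import *
e_,h=12,100
for lean in (45,50,55,60):
  for az in (-40,-20,0,20,40):
    print(lean,az,end=' ')
    for ax,up in ((0,0),(-120,15),(-120,95)):
        _,_,zc=tz([0,0,0],lean,az); T,Z,_=tz(np.array([ax,0,18+h+up])+e_*zc,lean,az)
        print('|',*[q.round(0).astype(int).tolist() for q in allsol(T,Z)],end=' ')
    print()
E
time timeout 500 python3 m1.py
```

```text
45 -40 | | | 
45 -20 | | | 
45 0 | | | 
45 20 | [-9, 9, -28, -62, -27] | [-15, -2, -38, -61, -32] | [-3, -13, -38, -43, -31] 
45 40 | [-15, 15, -20, -59, -47] | [-23, 6, -30, -58, -51] | [-20, -2, -27, -51, -56] 
50 -40 | | | 
50 -20 | [-26, 8, -49, -151, -19] | | 
50 0 | [-7, 7, -33, -84, -10] | [5, -7, -47, -63, -1] [-2, -7, -45, -70, -7] | 
50 20 | [-17, 11, -28, -75, -33] | [-25, 1, -38, -71, -39] | [-15, -11, -36, -56, -37] 
50 40 | [-20, 17, -20, -65, -51] | [-29, 9, -30, -63, -56] | [-26, 0, -27, -57, -60] 
55 -40 | | | 
55 -20 | [-29, 12, -56, -158, -35] | [-35, -5, -56, -129, -22] | 
55 0 | [-24, 9, -38, -107, -26] | [-29, -3, -46, -94, -29] | 
55 20 | [-24, 13, -30, -84, -39] | [-34, 4, -39, -79, -47] | [-25, -8, -36, -67, -44] 
55 40 | [-25, 20, -21, -71, -55] | [-34, 12, -30, -68, -61] | [-31, 3, -27, -63, -64] 
60 -40 | | | 
60 -20 | | | 
60 0 | [-33, 14, -43, -118, -38] | [-43, 3, -51, -103, -43] | [-12, -16, -44, -77, -16] [4, -18, -47, -64, -3] 
60 20 | [-31, 17, -32, -92, -47] | [-42, 9, -41, -84, -54] | [-35, -5, -37, -75, -52] 
60 40 | [-29, 22, -21, -76, -60] | [-39, 16, -30, -71, -66] | [-37, 6, -27, -67, -69] 
real	0m53.233s
user	0m53.370s
sys	0m0.203s
```

```bash
cat > sim.py <<'E'
from ms import *
R3=np.eye(3);R3[:2,:2]=RC  # world->cap
def rot(lean,az):  # tool orientation in cap frame; tool down az0: x=-X,y=+Y,z=-Z
    base=Ro.from_matrix(np.array([[-1,0,0],[0,1,0],[0,0,-1.]]).T)
    return Ro.from_euler('z',az,degrees=True)*Ro.from_euler('y',-lean,degrees=True)*base
def world(c,Rc): return np.r_[RC.T@np.array(c[:2])/1000+S,c[2]/1000], Ro.from_matrix(R3.T)*Rc
def th(J,Rw):
    b=np.radians(J[1]-J[2]); fd=np.array([np.cos(b),0,-np.sin(b)]); Q=Ro.from_euler('z',J[0],degrees=True)
    n=Ro.from_rotvec(-fd*np.radians(J[3])).apply([0,1,0]); Z=Ro.from_rotvec(n*np.radians(-J[4])).apply(fd)
    n,Z=Q.apply(n),Q.apply(Z); x=Rw.apply([1,0,0]); return np.degrees(np.arctan2(x@n,x@np.cross(n,Z)))
s=r.get_state(); J=s['joints']
if __name__=='__main__':
    print('th now',th(J,Ro.from_euler('xyz',s['eef_rot'],degrees=True)),J[5], 'down',th([36.1,-.1,-20.3,0,-69.8],Ro.from_euler('xyz',[180,0,-173.65],degrees=True)),-119.8)
    e_,h,lean,az=13,98,60,25
    zc=rot(lean,az).apply([0,0,1]); print('zc',zc.round(3))
    g=np.array([0,0,18+h])+e_*zc; pre=g-110*zc
    K=[([-153,0,403],45,0),([-153,0,403],0,0),([-150,-150,403],0,0),([-150,-150,403],lean,az),(pre,lean,az),(g,lean,az),(g+[0,0,13],lean,az),(g+[-120,0,13],lean,az),(g+[-120,0,120],lean,az)]
    q=J[:5]
    for (c0,l0,a0),(c1,l1,a1) in zip(K,K[1:]):
        print('->',np.round(c1,1),l1,a1)
        for u in np.linspace(0,1,9)[1:]:
            c=np.array(c0)*(1-u)+np.array(c1)*u; T,Rw=world(c,rot(l0+(l1-l0)*u,a0+(a1-a0)*u)); o=q; q,e=ik(T,Rw.apply([0,0,1]),q)
            if u in(.5,1) or e>.5 or abs(q-o).max()>15: print('  ',u,q.round(1),'th',round(th(q,Rw),1),'err',round(e,2),'dmax',abs(q-o).max().round(1))
E
python3 sim.py
```

```text
th now 51.04792866826725 -141.04792866826725 down 29.750000000000014 -119.8
zc [ 0.785  0.366 -0.5  ]
-> [-153    0  403] 0 0
   0.5 [ 29.2 -24.5 -27.6   9.3 -66.3] th 25.0 err 0.0 dmax 5.6
   1.0 [ 20.8  -7.9  -9.6   0.  -88.3] th 14.4 err 0.0 dmax 5.4
-> [-150 -150  403] 0 0
   0.5 [ 10.   -5.4  -7.4   0.  -87.9] th 3.6 err 0.0 dmax 2.7
   1.0 [ -0.1  -1.8  -4.2   0.  -87.6] th -6.5 err 0.0 dmax 2.4
-> [-150 -150  403] 60 25
   0.5 [-13.8 -14.1 -13.5 -17.2 -65.7] th -36.3 err 0.0 dmax 7.9
   1.0 [-51.8  -5.9 -10.7 -60.3 -81.6] th -90.8 err 0.0 dmax 9.1
-> [-76.1 -35.5 164.5] 60 25
   0.5 [-44.1  -2.1 -22.9 -65.  -67.6] th -101.8 err 0.0 dmax 3.3
   1.0 [-39.    8.6 -31.2 -76.4 -57. ] th -120.4 err 0.0 dmax 3.5
-> [ 10.2   4.8 109.5] 60 25
   0.5 [-34.4  13.3 -30.5 -81.8 -52.9] th -124.5 err 0.0 dmax 1.4
   1.0 [-30.4  18.4 -29.1 -87.3 -49.8] th -128.8 err 0.0 dmax 1.4
-> [ 10.2   4.8 122.5] 60 25
   0.5 [-30.1  17.4 -28.9 -86.6 -49.6] th -127.3 err 0.0 dmax 0.2
   1.0 [-29.7  16.5 -28.7 -85.9 -49.4] th -125.8 err 0.0 dmax 0.2
-> [-109.8    4.8  122.5] 60 25
   0.5 [-35.1  13.9 -33.7 -84.2 -52.9] th -129.3 err 0.0 dmax 1.4
   1.0 [-41.4  11.6 -38.2 -81.3 -56.8] th -132.5 err 0.0 dmax 1.7
-> [-109.8    4.8  229.5] 60 25
   0.5 [-37.9   2.6 -36.  -76.2 -56.5] th -118.8 err 0.0 dmax 2.1
   1.0 [-34.4  -5.  -33.3 -71.  -56.6] th -106.0 err 0.0 dmax 1.7
```

carry_out --deltas '[[1,[0,0,0],[0,0.14,0]],[1,[0,0,0],[0,0.28,0]],[1,[0,0,0],[0,0.42,0]],[1,[0,0,0],[0,0.56,0]],[1,[0,0,0],[0,0.7,0]],[1,[0,0,0],[0,0.785,0]],[1,[0,0,0],[0,0.785,0]]]'

```text
time_s: 14.2
tcp_pos: [0.4284, -0.0415, 0.4006]
eef_rot: [179.9, -0.5, -173.7]
contact_force: [0.2, 0.2, -1.4]
gripper_width: 0.0875
gripper_force: 0.0
```

carry_out --deltas '[[1,[0,-50,0],[0,0,0]],[1,[0,-100,0],[0,0,0]],[1,[0,-150,0],[0,0,0]],[1,[0,-150,0],[0,0,0]],[1,[0,-150,0],[0,0,0]]]'

```text
time_s: 14.7
tcp_pos: [0.4419, -0.1933, 0.4022]
eef_rot: [179.9, -0.0, -173.8]
contact_force: [0.0, 0.2, -0.7]
gripper_width: 0.0876
gripper_force: 0.0
```

Run:
```python
from sim import *
st()
R0=rot(0,0); R1=rot(60,25); v=(R0.inv()*R1).as_rotvec(); print('rotvec',v.round(4),np.degrees(np.linalg.norm(v)))
zc=R1.apply([0,0,1]); g=np.array([0,0,116])+13*zc; pre=g-110*zc
print('pre shift in tilted tool',R1.inv().apply(pre-[-153,-150,403]).round(1))
for n,d in dict(up=[0,0,13],out=[-10,0,0]).items(): print(n,R1.inv().apply(d).round(2))
q=J[:5]; q=s['joints'][:5]; print(q)
for k in range(1,10):
    T,Rw=world([-153,-150,403],R0*Ro.from_rotvec(v*k/9)); o=q;q,e=ik(T,Rw.apply([0,0,1]),q); print(q.round(0),round(-90-th(q,Rw)),round(e,1))
```

```text
t 14.7 cap [-152.1 -150.6  402.2] rot [ 1.7993e+02 -2.0000e-02 -1.7381e+02] F [ 0.   0.2 -0.7] w 0.0876 gf 0.0 j [ -0.2  -1.9  -4.4  -0.1 -87.6 -83.6]
rotvec [-0.2283 -1.0299 -0.3955] 64.54952019448135
pre shift in tilted tool [147.5  71.3 221.5]
up [-11.26   0.    -6.5 ]
out [ 4.53  4.23 -7.85]
[-2.46649703e-01 -1.93457622e+00 -4.35740978e+00 -6.88111888e-02
 -8.76004231e+01]
[ -2.  -5.  -7.  -3. -82.] -79 0.0
[ -5.  -8.  -9.  -6. -78.] -73 0.0
[ -9. -10. -10. -11. -73.] -65 0.0
[-14. -12. -11. -17. -70.] -56 0.0
[-21. -12. -11. -25. -69.] -45 0.0
[-29. -12. -10. -34. -70.] -33 0.0
[-37. -11. -10. -44. -73.] -21 0.0
[-45.  -9. -10. -53. -77.] -10 0.0
[-52.  -6. -11. -60. -82.] 1 0.0
```

carry_out --deltas '[[1,[0,0,0],[-0.025,-0.114,-0.044]],[1,[0,0,0],[-0.051,-0.229,-0.088]],[1,[0,0,0],[-0.076,-0.343,-0.132]],[1,[0,0,0],[-0.101,-0.458,-0.176]],[1,[0,0,0],[-0.127,-0.572,-0.22]],[1,[0,0,0],[-0.152,-0.687,-0.264]],[1,[0,0,0],[-0.178,-0.801,-0.308]],[1,[0,0,0],[-0.203,-0.915,-0.352]],[1,[0,0,0],[-0.228,-1.03,-0.396]],[1,[0,0,0],[-0.228,-1.03,-0.396]],[1,[0,0,0],[-0.228,-1.03,-0.396]]]'

```text
time_s: 15.8
tcp_pos: [0.4411, -0.1933, 0.4024]
eef_rot: [179.8, 59.9, -148.9]
contact_force: [0.2, -0.3, 0.6]
gripper_width: 0.0875
gripper_force: 0.0
```

carry_out --deltas '[[1,[23,11,34],[0,0,0]],[1,[46,22,68],[0,0,0]],[1,[69,33,103],[0,0,0]],[1,[92,44,138],[0,0,0]],[1,[115,55,172],[0,0,0]],[1,[138,66,206],[0,0,0]],[1,[147,71,221],[0,0,0]],[1,[147,71,221],[0,0,0]],[1,[147,71,221],[0,0,0]]]'

```text
time_s: 16.7
tcp_pos: [0.5053, -0.0694, 0.1658]
eef_rot: [-179.8, 60.0, -148.2]
contact_force: [-0.5, -0.4, 1.2]
gripper_width: 0.0877
gripper_force: 0.0
```

Run:
```python
from sim import *
st()
R1=rot(60,25); zc=R1.apply([0,0,1]); g=np.array([0,0,116])+13*zc
Rm=Ro.from_matrix(R3)*Ro.from_euler('xyz',s['eef_rot'],degrees=True); print('rot err',(R1.inv()*Rm).as_rotvec().round(3))
print('pos err tool',R1.inv().apply(g-110*zc-cap(s['tcp_pos'])).round(1))
im,d=snap('side','side4'); cv2.imwrite('pics/c5.png',cv2.resize(im[60:300,60:380,::-1],(800,600),interpolation=cv2.INTER_CUBIC))
```

```text
t 16.7 cap [-75.3 -34.5 165.8] rot [-179.77   59.96 -148.18] F [-0.5 -0.4  1.2] w 0.0877 gf 0.0 j [-38.8   8.5 -31.1 -76.2 -57.1  30.3]
rot err [-0.003  0.001 -0.004]
pos err tool [ 1.7 -0.6 -0.4]
```

View pics/c5.png

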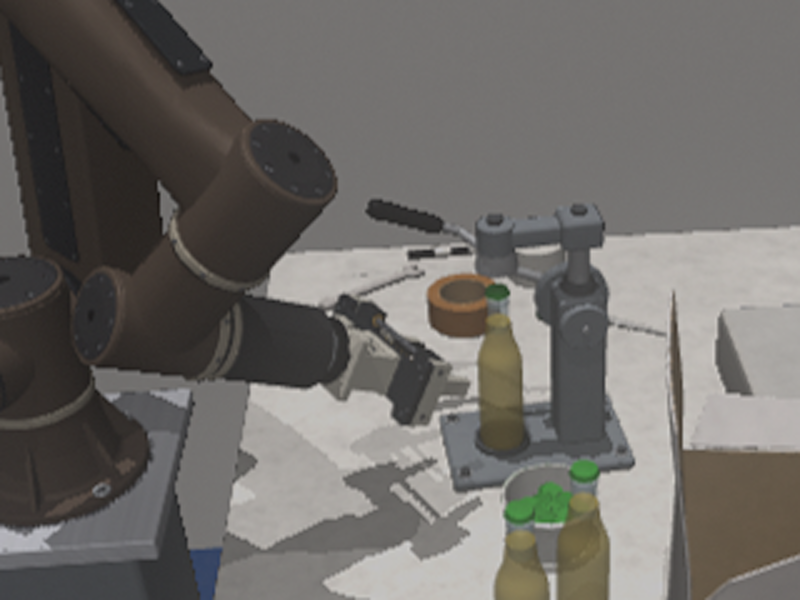

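The gripper, tilted at crop (430,385), points at the bottle body at (500,390), and the lever is at rest at (405,215). I'll advance along the tool axis and close gently.

carry_out --deltas '[[1,[1,0,30],[0,0,0]],[1,[1,0,60],[0,0,0]],[1,[1,0,85],[0,0,0]],[1,[1,0,100],[0,0,0]],[1,[1,0,110],[0,0,0]],[1,[1,0,110],[0,0,0]],[1,[1,0,110],[0,0,0]]]' --squeeze 30

```text
time_s: 17.45
tcp_pos: [0.5854, -0.0216, 0.1094]
eef_rot: [-179.8, 60.0, -148.5]
contact_force: [-0.0, 0.1, -0.0]
gripper_width: 0.0875
gripper_force: 0.0
```

Run:
```python
from sim import *
st()
R1=rot(60,25); zc=R1.apply([0,0,1]); g=np.array([0,0,116])+13*zc
print('pos err tool',R1.inv().apply(g-cap(s['tcp_pos'])).round(1))
```

```text
t 17.45 cap [  9.5   4.2 109.4] rot [-179.84   60.01 -148.47] F [-0.   0.1 -0. ] w 0.0875 gf 0.0 j [-30.6  18.3 -29.2 -87.2 -49.9  39. ]
pos err tool [-0.5  0.2  0.7]
```

carry_out --deltas '[[0.5,[0,0,0],[0,0,0]],[0.5,[0,0,0],[0,0,0]],[0.5,[0,0,0],[0,0,0]],[0.4,[0,0,0],[0,0,0]],[0.4,[0,0,0],[0,0,0]],[0.4,[0,0,0],[0,0,0]],[0.4,[0,0,0],[0,0,0]],[0.4,[0,0,0],[0,0,0]],[0.4,[0,0,0],[0,0,0]],[0.4,[0,0,0],[0,0,0]]]' --squeeze 30

```text
time_s: 18.45
tcp_pos: [0.5858, -0.0214, 0.1091]
eef_rot: [-179.9, 60.0, -148.6]
contact_force: [-1.5, -3.7, 5.5]
gripper_width: 0.0604
gripper_force: 30.0
```

```bash
python3 -c "
from h import *
s=st(); print(s['moment'])"
```

```text
t 18.45 cap [  9.9   4.3 109.1] rot [-179.9    60.02 -148.55] F [-1.5 -3.7  5.5] w 0.0604 gf 30.0 j [-30.6  18.4 -29.2 -87.3 -49.9  39. ]
[-1.26358721  1.58503285 -0.48305266]
```

carry_out --deltas '[[0.4,[0,0,0],[0,0,0]],[0.4,[0,0,0],[0,0,0]],[0.4,[-3,0,-1.7],[0,0,0]],[0.4,[-6,0,-3.5],[0,0,0]],[0.4,[-9,0,-5.2],[0,0,0]],[0.4,[-12,0,-7],[0,0,0]],[0.4,[-12,0,-7],[0,0,0]],[0.4,[-12,0,-7],[0,0,0]],[0.4,[-12,0,-7],[0,0,0]]]' --squeeze 45

```text
time_s: 19.35
tcp_pos: [0.5854, -0.0211, 0.1226]
eef_rot: [-180.0, 60.0, -148.6]
contact_force: [-0.3, -0.2, -4.5]
gripper_width: 0.0604
gripper_force: 45.0
```

```bash
cat > bt.py <<'E'
from h import *
def tilt(f,c0):
    d=snap('side',f)[1]; P=pts('side',d).reshape(-1,3); Q=((P[:,:2]-S)@RC.T*1000)-c0; z=P[:,2]*1000
    im=cv2.imread(f'pics/{f}.png').reshape(-1,3).astype(int)
    k=(np.hypot(Q[:,0],Q[:,1])<45)&(z>40)&(z<420)&(im[:,2]-im[:,0]>25); Q=Q[k];z=z[k]
    zz=[];xs=[];ys=[]
    print('n',k.sum(),'z',np.percentile(z,[1,99]).round(0))
    for a in range(int(z.min()),int(z.max()),12):
        m=(z>=a)&(z<a+12)
        if m.sum()>8: print(a+6,m.sum(),np.percentile(Q[m,0],[4,96]).round(0),'mid',(np.percentile(Q[m,0],[4,96]).mean()).round(1),'yfront',np.percentile(Q[m,1],8).round(1))
E
python3 -c "
from bt import *
s=st(); print(s['moment']); tilt('side5',np.array([0,0.]))"
```

```text
t 19.35 cap [  9.5   4.6 122.6] rot [-179.96   59.99 -148.6 ] F [-0.3 -0.2 -4.5] w 0.0604 gf 45.0 j [-29.8  16.5 -28.8 -85.8 -49.5  35.9]
[-2.3102539   3.70275362  0.01640104]
n 387 z [ 43. 239.]
46 29 [-21.  11.] mid -4.7 yfront -32.1
58 34 [-18.  19.] mid 0.4 yfront -32.2
70 19 [-5. 17.] mid 6.1 yfront -30.7
82 24 [-2. 24.] mid 11.0 yfront -32.3
94 19 [ 4. 21.] mid 12.8 yfront -30.3
154 13 [ 9. 22.] mid 15.3 yfront -28.4
166 32 [-22.  23.] mid 0.5 yfront -27.1
178 60 [-21.  20.] mid -0.8 yfront -24.8
190 46 [-18.  16.] mid -1.3 yfront -22.2
202 43 [-16.  12.] mid -2.0 yfront -19.2
214 35 [-15.  12.] mid -1.3 yfront -16.6
226 24 [-12.   9.] mid -1.4 yfront -15.3
```

The wrench shows about 4.5 N of load and the bottle is upright. I'll draw it out towards -x, then raise it.

carry_out --deltas '[[0.4,[1.8,1.7,-3.1],[0,0,0]],[0.4,[4.5,4.2,-7.9],[0,0,0]],[0.4,[8.2,7.6,-14.1],[0,0,0]],[0.4,[12.7,11.8,-22],[0,0,0]],[0.4,[18.1,16.9,-31.4],[0,0,0]],[0.4,[23.6,22,-40.8],[0,0,0]],[0.4,[29,27.1,-50.2],[0,0,0]],[0.4,[34.4,32.1,-59.7],[0,0,0]],[0.4,[39.9,37.2,-69.1],[0,0,0]],[0.4,[45.3,42.3,-78.5],[0,0,0]],[0.4,[49.8,46.5,-86.4],[0,0,0]],[0.4,[53.5,49.9,-92.6],[0,0,0]]]'

```text
time_s: 20.6
tcp_pos: [0.4674, -0.0345, 0.1227]
eef_rot: [-179.9, 60.0, -148.6]
contact_force: [0.2, 0.7, -4.6]
gripper_width: 0.0598
gripper_force: 45.0
```

```bash
python3 -c "
from bt import *
s=st(); print(s['moment']); tilt('side6',np.array([-118,0.]))"
```

```text
t 20.6 cap [-109.2    4.4  122.7] rot [-179.92   60.   -148.59] F [ 0.2  0.7 -4.6] w 0.0598 gf 45.0 j [-41.4  11.6 -38.1 -81.2 -56.8  42.5]
[-2.25433435  3.75030258 -0.05829524]
n 472 z [ 42. 229.]
46 43 [-23.  21.] mid -1.2 yfront -31.0
58 40 [-17.  22.] mid 2.5 yfront -30.7
70 37 [-12.  21.] mid 4.6 yfront -31.4
82 34 [-9. 23.] mid 7.4 yfront -32.1
94 27 [-5. 18.] mid 6.1 yfront -31.3
142 11 [17. 25.] mid 21.1 yfront -21.8
154 20 [ 3. 22.] mid 12.8 yfront -28.0
166 40 [-15.  23.] mid 4.4 yfront -28.5
178 57 [-21.  20.] mid -0.4 yfront -24.5
190 50 [-18.  16.] mid -0.8 yfront -22.1
202 39 [-16.  14.] mid -0.9 yfront -19.2
214 42 [-14.  12.] mid -0.7 yfront -17.1
226 21 [-11.   9.] mid -1.1 yfront -15.6
```

carry_out --deltas '[[0.4,[-3.5,0,-2],[0,0,0]],[0.4,[-8.7,0,-5],[0,0,0]],[0.4,[-17.3,0,-10],[0,0,0]],[0.4,[-26,0,-15],[0,0,0]],[0.4,[-34.6,0,-20],[0,0,0]],[0.4,[-43.3,0,-25],[0,0,0]],[0.4,[-52,0,-30],[0,0,0]],[0.4,[-60.6,0,-35],[0,0,0]],[0.4,[-69.3,0,-40],[0,0,0]],[0.4,[-78,0,-45],[0,0,0]],[0.4,[-83.1,0,-48],[0,0,0]],[0.4,[-86.6,0,-50],[0,0,0]]]'

```text
time_s: 21.85
tcp_pos: [0.4683, -0.0338, 0.2236]
eef_rot: [-179.8, 60.0, -148.4]
contact_force: [0.6, -0.1, -5.1]
gripper_width: 0.06
gripper_force: 45.0
```

carry_out --deltas '[[0.4,[0,0,0],[0,0,0]],[0.4,[0,0,0],[0,0,0]],[0.4,[0,0,0],[0,0,0]],[0.4,[0,0,0],[0,0,0]],[0.4,[0,0,0],[0,0,0]],[0.4,[0,0,0],[0,0,0]],[0.4,[0,0,0],[0,0,0]],[0.4,[0,0,0],[0,0,0]]]'

```text
time_s: 22.65
tcp_pos: [0.4682, -0.0343, 0.2226]
eef_rot: [-179.9, 60.0, -148.6]
contact_force: [0.3, -0.2, -4.4]
gripper_width: 0.0598
gripper_force: 45.0
```

```bash
python3 -c "
from bt import *
s=st(); print(s['moment'],s['qd'].round(2)); tilt('side7',np.array([-118,0.]))
im=cv2.imread('pics/side7.png'); cv2.imwrite('pics/c6.png',cv2.resize(im[60:300,60:380],(800,600),interpolation=cv2.INTER_CUBIC))"
```

```text
t 22.65 cap [-108.4    4.5  222.6] rot [-179.95   60.   -148.59] F [ 0.3 -0.2 -4.4] w 0.0598 gf 45.0 j [-34.8  -4.  -33.6 -71.7 -56.6  17.6]
[-2.2074712   3.6811001   0.03456371] [ 0.03 -0.08  0.05  0.1  -0.09 -0.14]
n 541 z [137. 327.]
140 45 [-23.  21.] mid -1.1 yfront -30.3
152 54 [-23.  21.] mid -0.9 yfront -29.7
164 47 [-18.  23.] mid 2.5 yfront -30.5
176 36 [-11.  23.] mid 6.0 yfront -30.7
188 39 [-8. 24.] mid 8.2 yfront -31.7
200 29 [-4. 17.] mid 6.8 yfront -33.2
236 9 [18. 25.] mid 21.4 yfront -21.7
248 11 [17. 26.] mid 21.4 yfront -22.3
260 26 [ 4. 24.] mid 13.9 yfront -26.1
272 50 [-19.  22.] mid 1.8 yfront -27.2
284 62 [-18.  18.] mid -0.1 yfront -22.4
296 47 [-15.  15.] mid 0.1 yfront -18.1
308 42 [-14.  13.] mid -0.5 yfront -18.7
320 31 [-12.  11.] mid -0.5 yfront -14.6
332 9 [-8.  7.] mid -0.6 yfront -16.8
```

View pics/c6.png

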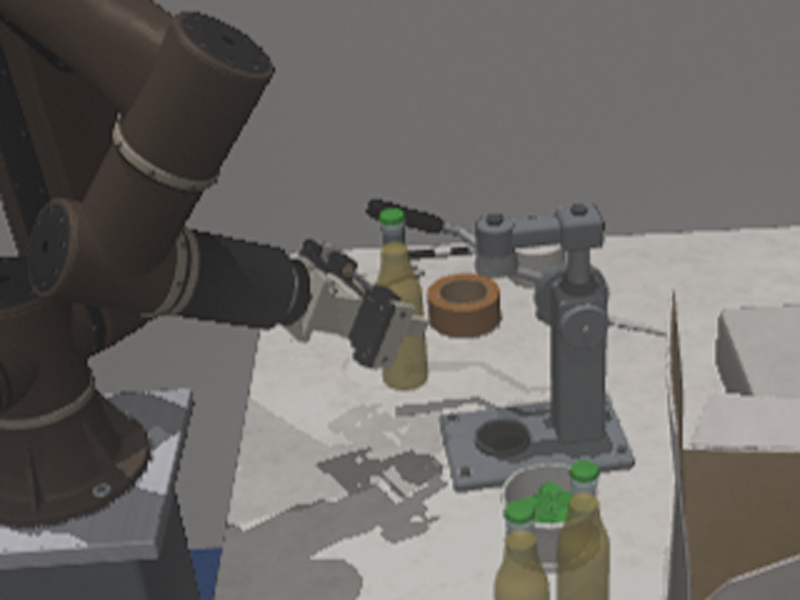

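The bottle hangs upright in the fingers at (402,320), clear of the empty seat at (503,437). The lever is at rest at (405,215), and the tub and finished bottles are untouched. Handing in.

```bash
python3 -c "
from plant import r
print(r.close_job())"
```

```text
the job is handed in; nothing more can be done
None
```

The job is handed in, with no verdict returned: the cap was pressed on at the lower stop, the lever eased back to rest, and the bottle is held upright and still about 118 mm in front of the seat, its foot about 130 mm above the table.

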